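# Eject the square plate from its drilling jig

### The arm

A 6-joint arm with a two-finger parallel gripper is mounted at the origin on the work surface. World frame = base frame: x ahead of the robot, y to its left, z up, the work surface at z = 0. Lengths are in m, angles in rad, forces in N, time in s.
With the tool pointing down it reaches from about 0.25 to 0.8 m from the base axis. Payload 3.9 kg.
Tool frame: the origin (TCP) lies midway between the tips of the shut fingers; the grasp point (between the pads) lies 19 mm behind it; z points along the fingers, y is the direction in which the jaws open and shut (so a half turn about z gives the same grasp; the last joint's range is limited). The gripper opens to 85 mm and grips with 20 to 120 N. Pads are 22 mm wide; open, the fingers measure 114 mm over their backs; the gripper's body (76 mm by 85 mm) begins 54 mm behind the grasp point. The pads swing forward as they close: fully open they stand 13 mm farther back than shut.
Start: joints at [1.282, 0.26, -0.138, 1.173, 0, 1.571], TCP at [0.15, 0.503, 0.231] pointing down, gripper open.
Joint ranges: [-2.78, 2.78], [-0.83, 1.72], [-1.28, 1.37], [-1.9, 2.12], [-1.57, 1.48], [-3.14, 3.14]. Speed limits (rad/s): [2.57, 2.57, 3.14, 3.14, 3.14, 3.14].

### API

Orientations are given as [roll, pitch, yaw] about the fixed x, y, z axes, in that order (R = Rz(yaw) Ry(pitch) Rx(roll)).
In Python, from bench import observe, capture, job_done, find_in gives the robot as it stands.
- The arm moves only by the tool jog_arm, never from a script. Its argument "motion" is a list that holds one entry, the list of rows, each a list of 7 numbers: the opening, from 0 (shut) to 1 (fully open), then the shift along the tool's x, y, z in mm, then the turn, a rotation vector about the tool's x, y, z in degrees. In form: [[[jaw, dx, dy, dz, ax, ay, az], ...]]. A call has 1 to 12 rows; each row shifts and turns the pose as measured when the row begins, along the tool's axes as they then stand; what a row does not reach is not made up. A row lasts 1/10 s, in which the tool goes at most 50 mm and 8.59 degrees, less where a joint would pass 70% of its speed; a pose out of reach is approached as far as the arm can. A call is refused whole if a number of a shift passes 50 or a number of a turn 8.59, either way. A call with a gripper value outside its range is refused whole. The fingers move at their own pace and stop on an object; "squeeze" is the grip in N (left out, the last holds). Time passes only in rows, so rows that do not move let the fingers close. It gives the time, the measured TCP pose, the force and the opening at its end, in the units of the state.
- observe(): the state, without advancing time (a new reading comes with each control period).
- capture(name): name is "scene" or "top" or "wrist"; returns a dict with "img" (384x512x3 uint8, red, green, blue), "depth" (384x512 float32, m along the optical axis (not along the pixel's ray), 0 where there is no reading), "fx", "fy", "cx", "cy" (pixels), "xyz" and "attitude" of the camera in the world. Camera axes: x right, y up, looking along -z (the intrinsics and any distortion apply to the point x, -y, -z); pixel columns grow to the right and rows downward; lengths in m; the calibration is good to about 2 mm. The wrist camera is an equidistant fisheye: a pixel r from the principal point sees the ray r / f radians off the axis. A picture is of the moment at which its call begins.
- job_done(): hands the job in, once; it reports no verdict.
Trained networks look in a picture, given as the dict that the camera call returned (one of the last four; its "shot" number tells which), for a name from the list of things; names that differ only in an ending like _2 or _b are one class to them, and where a whole thing is asked for, a point or a joint stands for the part that bears it (a point fixed in the world has none). Each returns a list of dicts, best first, with "score" (0 to 1); they miss things now and then, are a little off and sometimes report something else, mostly with a low value. They report only what shows in the picture. A call takes as long as a camera call. They do not tell look-alikes from the thing itself.
- find_in(picture, query): "extent" ([left, top, right, bottom] in pixels, round what is visible of it).
The state is a dict: "time": time; "q": joint angles; "joint_velocities": joint speeds; "joint_efforts": joint torques, N m; "tcp_pos": TCP position; "ee_rot": TCP orientation; "wrist_force": force on the tool from outside, world axes, zero at the start; "torque": the same for the moment, N m; "width": opening from 0.0 (shut) to 1.0 (fully open).
Only numpy, scipy, OpenCV 4.12 (cv2) and the standard library are available. Lean on these libraries where they do the work, as an engineer would, in place of code of your own. Each camera call takes 0.05 s, during which the arm holds its last target.

### The job

The square plate in its drilling jig is finished. Push that jig's spring-return ejector slide all the way to its end stop so that the plate is pushed out of the nest and lies flat on the jig's own catch tray, then let the slide go so that it snaps back fully home by itself. Do not operate the other jig, the one with the round disc.

Things in the scene. Friction and masses are not known exactly. Their poses are not given: they have to be found in the camera images.
- ejector (a joint): Travel of the ejector slide of the jig that holds the square plate, in m: 0 = home (as found), 0.060 = end stop. A spring always drives it home: 6 N at home rising to 10 N at the end stop; pushing the plate adds 1 to 4 N. Let go, it is back home in about 0.2 s.
- ejector_knob (a point): Top centre of the upright steel knob on that slide, always 58 mm above the bench. Knob: post 14 mm along the slide, 20 mm across, 36 mm tall, on a flat bar 30 mm wide whose top is 22 mm above the bench. x axis = push direction (level, from knob to plate, roughly away from the robot), y across, z up. Ahead of the knob's centre, a 29 mm high guide strap begins 72 mm off at home, 12 mm off at the end stop.
- plate: Brass square plate 52 x 52 x 10 mm, about 0.2 kg; origin at the centre of its underside, z up. It lies in the nest, under a slim bush arm (top 39 mm above the bench), centre about 116 mm ahead of the knob, underside 14 mm above the bench. A full stroke slides it about 56 mm straight on, along the same level, onto the catch tray, which has rims 22 mm high.
- ejector_round (a joint): Travel of the ejector slide of the other jig, the same in build but holding a round brass disc of 52 mm diameter; 0 = home, 0.060 = end stop. To be left at home. Both jigs are fixed to the bench; each base is 295 x 90 mm, 14 mm thick, and nothing else of the jig stands beside its knob.
There are look-alikes about, which are no part of the job. What is shaped like the plate but pink or red is not meant.

How it is judged:
By the outcome, as a careful person would: the job done as asked, in the order asked, and still so for the second after the job is handed in, with the robot touching nothing.
It also fails if it takes over 32 s, if anything falls off the work surface, if the arm or the gripper's body presses on something with over 40 N, if the wrist force passes 120 N, or if a joint passes its speed limit or range.

## Working session

There is one attempt and no reset: what is moved stays moved. The work goes in short steps, Python scripts to look and compute and a tool call to move; the robot and the scene stay as the last step left them, time stands still between calls to the robot, and variables do not carry over. Pictures are saved under pics/ and viewed, and the job is handed in when it is done.

Besides the shell and the picture viewer there is one more tool, called after "Request:" by a JSON object that holds its "method" and its "body". jog_arm: Moves the arm, as the interface text tells. Its arguments: {"type":"object","properties":{"motion":{"type":"array"},"squeeze":{"type":"number"}},"required":["motion"]}

```bash
mkdir -p pics; ls; cat > h.py <<'E'
import numpy as np,cv2,pickle
from scipy.spatial.transform import Rotation as R
from bench import observe,capture,find_in,job_done
def rot(a):
    a=np.array(a,float)
    if a.shape==(3,3): return a
    if a.shape==(4,): return None
    return R.from_euler('xyz',a).as_matrix()
def world(c,u,v,d=None):
    """pinhole"""
    if d is None: d=c['depth'][int(round(v)),int(round(u))]
    p=np.array([(u-c['cx'])/c['fx']*d,-(v-c['cy'])/c['fy']*d,-d])
    return np.array(c['xyz'])+rot(c['attitude'])@p
def cloud(c):
    v,u=np.mgrid[:384,:512];d=c['depth']
    p=np.stack([(u-c['cx'])/c['fx']*d,-(v-c['cy'])/c['fy']*d,-d],-1)
    return p@rot(c['attitude']).T+np.array(c['xyz'])
def save(c,n): cv2.imwrite('pics/'+n+'.png',cv2.cvtColor(c['img'],cv2.COLOR_RGB2BGR))
E
python3 - <<'E'
from h import *
print(observe())
for n in ['scene','top']:
    c=capture(n);save(c,n+'1');pickle.dump(c,open(n+'1.pkl','wb'))
    print(n,{k:c[k] for k in c if k not in('img','depth')})
    for q in ['ejector','ejector_knob','plate','ejector_round']:
        print(q,[(np.round(f['extent']),round(f['score'],2)) for f in find_in(c,q)])
E
```

```text
pics
{'time': 0.0, 'q': array([ 1.28202681e+00,  2.60669585e-01, -1.39426055e-01,  1.17268838e+00,
       -3.27298605e-05,  1.57080876e+00]), 'joint_velocities': array([-0.0005414 ,  0.00051725, -0.00180788, -0.00032688,  0.00206423,
        0.00045409]), 'joint_efforts': array([-7.83161922e-04, -4.05678391e+01,  2.53921491e+01,  1.86526193e-02,
       -1.46842635e-04,  1.41852883e-05]), 'tcp_pos': array([0.14931481, 0.50258273, 0.23045091]), 'ee_rot': array([-3.13960496e+00,  3.27545019e-05,  2.85281077e+00]), 'wrist_force': array([0.35115756, 0.47117433, 0.2512702 ]), 'torque': array([-0.07597416, -0.03562357,  0.04645944]), 'width': 1.0015007633996047}
scene {'fx': 381.5599602302616, 'fy': 381.5599602302616, 'cx': 255.72326635181332, 'cy': 190.16353730900155, 'xyz': array([ 1.10172192, -0.45948298,  0.77987813]), 'attitude': array([0.75933547, 0.00436149, 0.94169155]), 'shot': 1}
ejector [(array([199., 195., 217., 236.]), 0.76)]
ejector_knob [(array([198., 193., 216., 234.]), 0.74)]
plate [(array([238., 178., 259., 196.]), 0.81), (array([200., 230., 227., 256.]), 0.77), (array([139., 266., 165., 290.]), 0.77)]
ejector_round [(array([318., 129., 349., 159.]), 0.83)]
top {'fx': 355.2923240410263, 'fy': 355.2923240410263, 'cx': 253.58875720073752, 'cy': 188.48462440460025, 'xyz': array([ 0.38395704, -0.04846297,  0.93381902]), 'attitude': array([ 0.19443279, -0.03055393, -1.54947368]), 'shot': 2}
ejector [(array([283., 187., 313., 231.]), 0.85)]
ejector_knob [(array([287., 187., 310., 230.]), 0.6)]
plate [(array([229., 205., 255., 236.]), 0.97), (array([359., 174., 382., 198.]), 0.9), (array([297., 169., 322., 192.]), 0.77)]
ejector_round [(array([107., 189., 129., 234.]), 0.64)]
```

```bash
python3 - <<'E'
import cv2
for n in ['scene1','top1']:
    i=cv2.imread(f'pics/{n}.png');cv2.imwrite(f'pics/{n}b.png',cv2.resize(i,(768,576),interpolation=cv2.INTER_CUBIC))
E
```

```text
(no output)
```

View pics/scene1b.png

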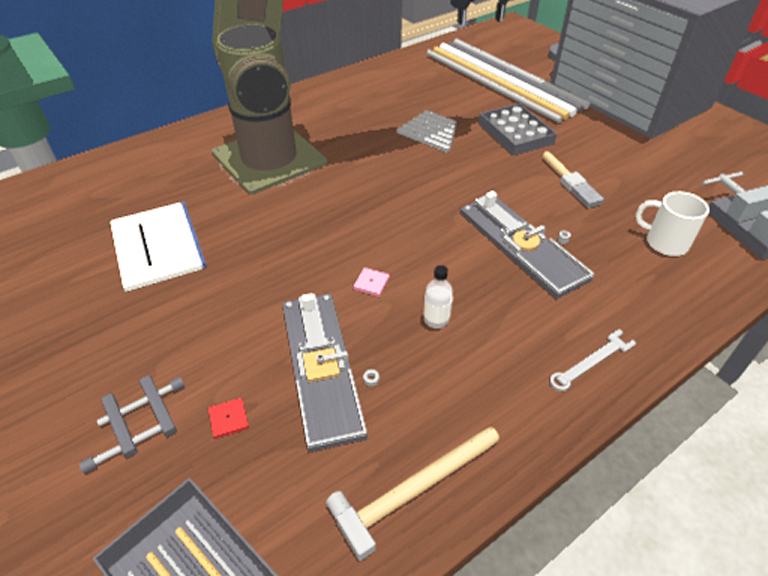

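View pics/top1b.png

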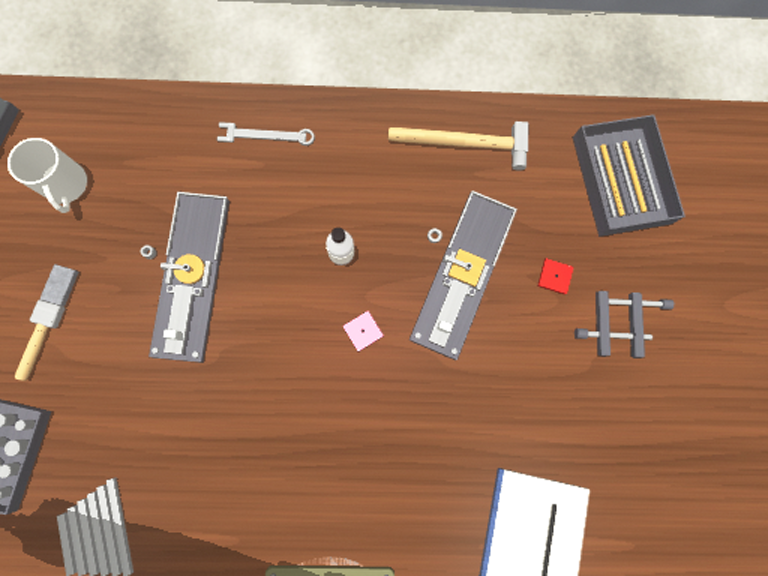

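The jig on the right in the top view is the one to operate: its brass plate at enlarged pixel (467,267) is square. The other, at (189,268), holds the round disc. The pink square (363,331) and the red one (556,276) are loose look-alikes. Next I'll confirm this in an enlarged crop and measure the jig.

```bash
python3 - <<'E'
from h import *
c=pickle.load(open('top1.pkl','rb'));s=pickle.load(open('scene1.pkl','rb'))
a=cv2.resize(c['img'][120:245,265:350],None,fx=4.4,fy=4.4,interpolation=cv2.INTER_CUBIC)
b=cv2.resize(s['img'][185:305,180:255],None,fx=4.4,fy=4.4,interpolation=cv2.INTER_CUBIC)
h=min(a.shape[0],b.shape[0]);o=np.hstack([a[:h],b[:h]]);print(o.shape)
cv2.imwrite('pics/crop1.png',o[...,::-1])
for nm,c,box in(('top',c,(265,120,350,245)),('scene',s,(180,185,255,305))):
    P=cloud(c);m=np.zeros((384,512),bool);m[box[1]:box[3],box[0]:box[2]]=1
    z=P[...,2]
    k=m&(z>.050)&(z<.066); print(nm,'knobtop',k.sum(),P[k].mean(0),np.round(P[k].min(0),3),np.round(P[k].max(0),3)); print(np.argwhere(k)[:,::-1].min(0),np.argwhere(k)[:,::-1].max(0))
    k=m&(z>.009)&(z<.08)
    r=cv2.minAreaRect((P[k][:,:2]*1000).astype(np.float32));print('base',r)
    print(np.round(cv2.boxPoints(r)))
    im=c['img'].astype(int);k=m&(im[...,0]-im[...,2]>90)&(z>.015)&(z<.035)
    r=cv2.minAreaRect((P[k][:,:2]*1000).astype(np.float32));print('plate',k.sum(),r,np.median(z[k]))
    k=m&(z>.0195)&(z<.0245)
    print('bar',k.sum())
E
```

```text
(528, 704, 3)
top knobtop 45 [ 0.48801913 -0.17879921  0.05771877] [ 0.48  -0.189  0.053] [ 0.498 -0.168  0.061]
[292 213] [300 220]
base ((596.014404296875, -200.65843200683594), (131.25491333007812, 296.00604248046875), 68.36135864257812)
[[ 434. -207.]
 [ 709. -316.]
 [ 758. -194.]
 [ 483.  -85.]]
plate 322 ((596.6585693359375, -223.85415649414062), (51.50965118408203, 52.32918930053711), 68.0138931274414) 0.02397218549682195
bar 402
scene knobtop 45 [ 0.49244576 -0.18131075  0.05588762] [ 0.482 -0.191  0.05 ] [ 0.501 -0.169  0.06 ]
[201 196] [209 202]
base ((596.4481201171875, -170.79702758789062), (187.7533416748047, 322.0557556152344), 67.78824615478516)
[[ 412. -197.]
 [ 710. -319.]
 [ 781. -145.]
 [ 483.  -23.]]
plate 315 ((599.0499267578125, -224.2523651123047), (51.2282600402832, 53.00041961669922), 67.50765228271484) 0.02338307707164855
bar 556
```

View pics/crop1.png

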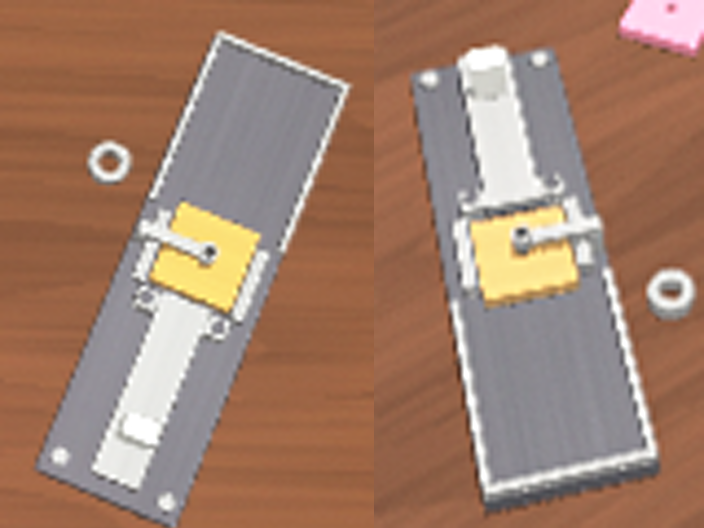

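Confirmed: the left half of the crop (from top) and the right half (from scene) both show a square brass plate under the bush arm, with the knob at top pixel (296,217). The knob is at about (0.490,-0.180), the plate at (0.598,-0.224), and the push direction is about -21.9°. I'll go over at a safe height with the fingers shut and push with their side edges (tool -x).

Request:
{"method": "jog_arm", "body": {"motion": [[[0,-33,-37,0,0,0,1],[0,-33,-37,0,0,0,1],[0,-33,-37,0,0,0,1],[0,-33,-37,0,0,0,1],[0,-33,-37,0,0,0,1],[0,-33,-37,0,0,0,0]]], "squeeze": 60}}

```text
time: 1.1
tcp_pos: [0.2663, 0.2306, 0.23]
ee_rot: [3.135, 0.002, 2.774]
wrist_force: [1.5, -0.5, 0.8]
width: 0.002
```

```bash
cat > st.py <<'E'
from h import *
import sys
o=observe();Rm=rot(o['ee_rot']);p=o['tcp_pos']
print(o['time'],np.round(p,4),np.round(np.degrees(o['ee_rot']),2),'q',np.round(o['q'],2),'F',np.round(o['wrist_force'],1),o['width'])
th=np.radians(-21.9);k=np.array([.490,-.180]);d=np.array([np.cos(th),np.sin(th)]);n=np.array([-d[1],d[0]])
e=p[:2]-k;print('rel knob: along %.1f across %.1f mm'%(e@d*1e3,e@n*1e3))
t=np.array([*(k-.042*d),p[2]]);print('to standby tool mm',np.round(Rm.T@(t-p)*1e3,1))
Rt=R.from_euler('xyz',[np.pi,0,np.radians(158.1)]).as_matrix();print('rotvec tool deg',np.round(np.degrees(R.from_matrix(Rm.T@Rt).as_rotvec()),2))
E
python3 st.py
```

```text
1.1 [0.2663 0.2306 0.23  ] [1.7962e+02 1.1000e-01 1.5895e+02] q [ 0.71 -0.04 -0.49  1.11  0.    1.08] F [ 1.5 -0.5  0.8] 0.002442674416028452
rel knob: along -360.7 across 297.5 mm
to standby tool mm [-314.3 -302.2   -1.4]
rotvec tool deg [0.38 0.1  0.85]
```

Request:
{"method": "jog_arm", "body": {"motion": [[[0,-35,-34,0,0.1,0,0.8],[0,-35,-34,0,0,0,0],[0,-35,-34,0,0,0,0],[0,-35,-34,0,0,0,0],[0,-35,-34,0,0,0,0],[0,-35,-34,0,0,0,0],[0,-35,-34,0,0,0,0],[0,-35,-34,0,0,0,0]]]}}

```text
time: 1.9
tcp_pos: [0.4271, -0.1363, 0.2325]
ee_rot: [3.13, 0.012, 2.76]
wrist_force: [1.4, 1.3, 0.3]
width: -0.004
```

```bash
python3 st.py
```

```text
1.9 [ 0.4271 -0.1363  0.2325] [179.33   0.68 158.13] q [-0.32  0.12 -0.32  1.12  0.01  0.07] F [1.4 1.3 0.3] -0.0035719226253023402
rel knob: along -74.6 across 17.1 mm
to standby tool mm [-32.6 -17.1   0.2]
rotvec tool deg [0.67 0.68 0.03]
```

Request:
{"method": "jog_arm", "body": {"motion": [[[0,-32,-17,0,0.6,0.6,0],[0,0,0,45,0,0,0],[0,0,0,45,0,0,0],[0,0,0,40,0,0,0],[0,0,0,0,0,0,0]]]}}

```text
time: 2.4
tcp_pos: [0.4602, -0.1761, 0.1024]
ee_rot: [-3.142, 0.016, 2.748]
wrist_force: [-1.6, 0.3, 0.3]
width: 0.001
```

```bash
python3 st.py; python3 - <<'E'
from h import *
for n in('top','scene'):
    c=capture(n);save(c,n+'2')
    x=c['img'][140:240,250:350] if n=='top' else c['img'][150:260,160:270]
    cv2.imwrite(f'pics/{n}2c.png',cv2.resize(x,None,fx=5,fy=5,interpolation=cv2.INTER_CUBIC)[...,::-1])
E
```

```text
2.4 [ 0.4602 -0.1761  0.1024] [-180.      0.93  157.45] q [-0.37  0.29 -0.46  0.81 -0.    0.03] F [-1.6  0.3  0.3] 0.0013806650772511817
rel knob: along -29.1 across -7.5 mm
to standby tool mm [13.   7.3 -0.2]
rotvec tool deg [-0.01  0.93 -0.65]
```

View pics/scene2c.png

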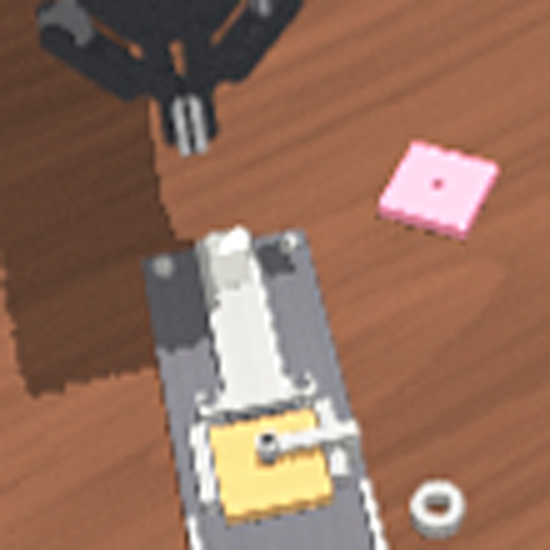

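Request:
{"method": "jog_arm", "body": {"motion": [[[0,13,7,0,0,0.9,-0.6],[0,0,0,0,0,0,0],[0,0,0,20,0,0,0],[0,0,0,20,0,0,0],[0,0,0,20,0,0,0],[0,0,0,0,0,0,0]]]}}

```text
time: 3.1
tcp_pos: [0.465, -0.167, 0.0586]
ee_rot: [3.141, 0.033, 2.763]
wrist_force: [-0.1, 0.8, -0.1]
width: -0.001
```

```bash
python3 st.py
```

```text
3.1 [ 0.465  -0.167   0.0586] [179.94   1.86 158.33] q [-0.34  0.33 -0.54  0.67 -0.    0.03] F [-0.1  0.8 -0.1] -0.0009199327595563817
rel knob: along -28.0 across 2.8 mm
to standby tool mm [14.  -2.7 -0.5]
rotvec tool deg [0.06 1.86 0.23]
```

Request:
{"method": "jog_arm", "body": {"motion": [[[0,14,-3,0,0,1.9,0],[0,3,0,8,0,0.4,0],[0,3,0,8,0,0.4,0],[0,1,0,6,0,0.3,0],[0,0,0,0,0,0,0]]]}}

```text
time: 3.6
tcp_pos: [0.4495, -0.1628, 0.0409]
ee_rot: [3.14, -0.009, 2.765]
wrist_force: [-0.9, 0.8, 0.3]
width: -0.002
```

```bash
python3 st.py
```

```text
3.6 [ 0.4495 -0.1628  0.0409] [179.92  -0.5  158.43] q [-0.35  0.36 -0.56  0.67  0.    0.03] F [-0.9  0.8  0.3] -0.0018677363099851693
rel knob: along -44.0 across 0.8 mm
to standby tool mm [-2.  -0.8 -0. ]
rotvec tool deg [ 0.08 -0.5   0.33]
```

Request:
{"method": "jog_arm", "body": {"motion": [[[0,0,0,5,0,0,0],[0,-10,0,0,0,0,0],[0,-10,0,0,0,0,0],[0,-8,0,0,0,0,0],[0,0,0,0,0,0,0]]]}}

```text
time: 4.1
tcp_pos: [0.475, -0.1729, 0.0348]
ee_rot: [3.14, -0.015, 2.765]
wrist_force: [-5.8, 2.5, 4.5]
width: -0.002
```

```bash
python3 st.py
```

```text
4.1 [ 0.475  -0.1729  0.0348] [179.92  -0.84 158.43] q [-0.35  0.41 -0.49  0.69  0.    0.03] F [-5.8  2.5  4.5] -0.0015136716039055589
rel knob: along -16.6 across 1.0 mm
to standby tool mm [25.4 -0.9  0.4]
rotvec tool deg [ 0.08 -0.84  0.33]
```

Contact: about 6 N against the push. Now the stroke.

Request:
{"method": "jog_arm", "body": {"motion": [[[0,-10,0,0,0,-0.4,0],[0,-10,0,0,0,0,0],[0,-10,0,0,0,0,0],[0,-10,0,0,0,0,0],[0,-8,0,0,0,0,0]]]}}

```text
time: 4.6
tcp_pos: [0.4977, -0.1823, 0.031]
ee_rot: [3.141, -0.053, 2.765]
wrist_force: [-9.8, 4.1, 9.9]
width: -0.001
```

```bash
python3 st.py
```

```text
4.6 [ 0.4977 -0.1823  0.031 ] [179.95  -3.05 158.42] q [-0.35  0.47 -0.39  0.76  0.    0.02] F [-9.8  4.1  9.9] -0.001164424033889748
rel knob: along 8.0 across 0.7 mm
to standby tool mm [49.9 -0.5  2.7]
rotvec tool deg [ 0.05 -3.05  0.32]
```

Request:
{"method": "jog_arm", "body": {"motion": [[[0,-10,0,-4,0,-3,0],[0,-12,0,-2,0,-1,0],[0,-12,0,-1,0,-1,0],[0,-8,0,-1,0,-1,0]]]}}

```text
time: 5.0
tcp_pos: [0.5135, -0.1887, 0.0316]
ee_rot: [3.14, 0.004, 2.765]
wrist_force: [-9.4, 4.8, 8.6]
width: 0.001
```

```bash
python3 st.py
```

```text
5.0 [ 0.5135 -0.1887  0.0316] [179.94   0.26 158.42] q [-0.35  0.45 -0.41  0.7   0.    0.02] F [-9.4  4.8  8.6] 0.0005792081175546395
rel knob: along 25.0 across 0.7 mm
to standby tool mm [67.  -0.3 -0.3]
rotvec tool deg [0.06 0.26 0.32]
```

Request:
{"method": "jog_arm", "body": {"motion": [[[0,-10,0,-3,0,0,0],[0,-10,0,-3,0,-1,0],[0,-8,0,-3,0,-1,0],[0,-6,0,-2,0,-1,0]]]}}

```text
time: 5.4
tcp_pos: [0.5166, -0.19, 0.0317]
ee_rot: [3.14, -0.002, 2.765]
wrist_force: [-8.4, 3.0, 5.0]
width: -0.001
```

```bash
python3 st.py
```

```text
5.4 [ 0.5166 -0.19    0.0317] [ 1.7991e+02 -1.0000e-01  1.5842e+02] q [-0.35  0.46 -0.4   0.71  0.    0.02] F [-8.4  3.   5. ] -0.0014237765273405981
rel knob: along 28.4 across 0.7 mm
to standby tool mm [70.4 -0.3  0.1]
rotvec tool deg [ 0.09 -0.1   0.32]
```

Request:
{"method": "jog_arm", "body": {"motion": [[[0,-16,0,-3,0,-1,0],[0,-18,0,-3,0,-1,0],[0,-18,0,-3,0,-1,0]]]}}

```text
time: 5.7
tcp_pos: [0.5282, -0.1946, 0.0315]
ee_rot: [3.14, -0.023, 2.765]
wrist_force: [-38.1, 15.6, 34.0]
width: 0.006
```

```bash
python3 st.py
```

```text
5.7 [ 0.5282 -0.1946  0.0315] [179.89  -1.29 158.43] q [-0.35  0.49 -0.34  0.76  0.    0.02] F [-38.1  15.6  34. ] 0.005853718192819615
rel knob: along 40.9 across 0.7 mm
to standby tool mm [82.9 -0.2  1.9]
rotvec tool deg [ 0.1  -1.29  0.33]
```

Force jumped to about 41 N, which suggests the end stop. I'll check by eye.

```bash
python3 - <<'E'
from h import *
S=[]
for n in('top','scene'):
    c=capture(n);save(c,n+'3');P=cloud(c)
    m=np.zeros((384,512),bool)
    if n=='top':m[120:245,265:350]=1
    else:m[185:305,180:255]=1
    im=c['img'].astype(int);z=P[...,2];k=m&(im[...,0]-im[...,2]>90)&(z>.015)&(z<.035)
    print(n,k.sum(),cv2.minAreaRect((P[k][:,:2]*1000).astype(np.float32)),np.median(z[k]))
    x=c['img'][125:245,255:345] if n=='top' else c['img'][180:300,170:260]
    S.append(cv2.resize(x,None,fx=4.4,fy=4.4,interpolation=cv2.INTER_CUBIC))
cv2.imwrite('pics/s3.png',np.hstack(S)[...,::-1])
E
python3 st.py
```

```text
top 78 ((655.0537109375, -226.17181396484375), (12.307958602905273, 51.11326217651367), 68.06981658935547) 0.023383262693946694
scene 437 ((648.2421875, -243.80441284179688), (52.32533264160156, 58.01810836791992), 68.48609161376953) 0.02338532343730504
5.8 [ 0.5281 -0.1946  0.0314] [179.9   -1.29 158.43] q [-0.35  0.49 -0.34  0.76  0.    0.02] F [-29.3  13.   21.2] 0.0003305717760161289
rel knob: along 40.9 across 0.6 mm
to standby tool mm [82.8 -0.2  1.9]
rotvec tool deg [ 0.1  -1.29  0.33]
```

View pics/s3.png

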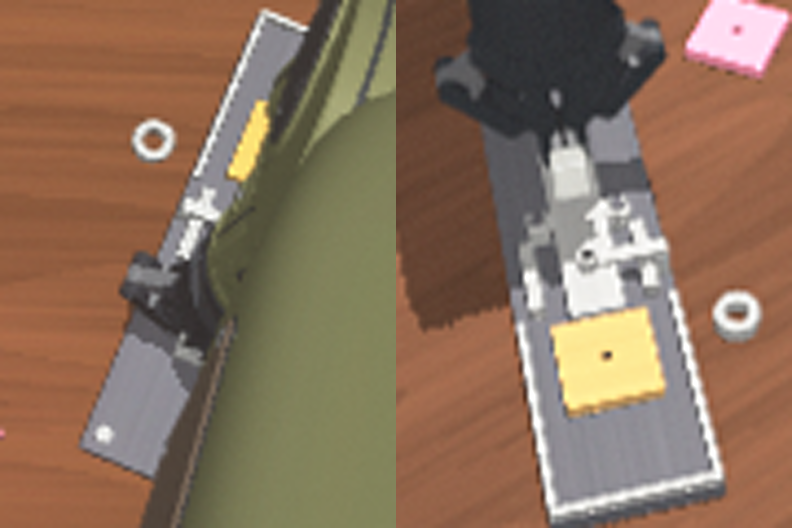

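The plate is out on the tray, at scene crop pixel (607,360). One firmer press will confirm the end stop.

Request:
{"method": "jog_arm", "body": {"motion": [[[0,-22,0,-3,0,-1,0],[0,-22,0,-3,0,-1,0]]]}}

```text
time: 6.0
tcp_pos: [0.5273, -0.1943, 0.0313]
ee_rot: [3.139, -0.069, 2.765]
wrist_force: [-38.2, 15.6, 34.3]
width: -0.003
```

```bash
python3 st.py
```

```text
6.0 [ 0.5273 -0.1943  0.0313] [179.87  -3.94 158.45] q [-0.36  0.52 -0.29  0.83  0.    0.02] F [-38.2  15.6  34.3] -0.003039604092606624
rel knob: along 40.0 across 0.6 mm
to standby tool mm [81.8 -0.1  5.6]
rotvec tool deg [ 0.11 -3.94  0.34]
```

Firm stop: no further travel under a harder press. Now release with a quick straight lift, so the knob snaps back under the fingertips.

Request:
{"method": "jog_arm", "body": {"motion": [[[0,2,0,-50,0,0,0],[0,0,0,-50,0,0,0],[0,0,0,-40,0,0,0],[0,30,0,-20,0,0,0],[0,40,20,0,0,0,0],[0,40,30,0,0,0,0],[0,40,40,0,0,0,0],[0,30,40,0,0,0,0],[0,0,40,0,0,0,0],[0,0,0,0,0,0,0]]]}}

```text
time: 7.0
tcp_pos: [0.433, 0.0261, 0.2094]
ee_rot: [3.134, -0.071, 2.761]
wrist_force: [0.0, -0.8, 0.5]
width: 0.002
```

```bash
python3 st.py; python3 - <<'E'
from h import *
S=[]
for n in('top','scene'):
    c=capture(n);save(c,n+'4');P=cloud(c)
    m=np.zeros((384,512),bool)
    if n=='top':m[120:245,265:350]=1
    else:m[185:305,180:255]=1
    im=c['img'].astype(int);z=P[...,2];k=m&(im[...,0]-im[...,2]>90)&(z>.015)&(z<.035)
    print(n,k.sum(),cv2.minAreaRect((P[k][:,:2]*1000).astype(np.float32)),np.median(z[k]),np.percentile(z[k],[5,95]))
    k=m&(z>.05)&(z<.066);print('knob',k.sum(),P[k].mean(0))
    x=c['img'][120:245,255:345] if n=='top' else c['img'][180:305,170:260]
    S.append(cv2.resize(x,None,fx=4.4,fy=4.4,interpolation=cv2.INTER_CUBIC))
cv2.imwrite('pics/s4.png',np.hstack(S)[...,::-1])
E
```

```text
7.0 [0.433  0.0261 0.2094] [179.59  -4.04 158.18] q [ 0.03  0.16 -0.33  1.14  0.04  0.41] F [ 0.  -0.8  0.5] 0.001895129578745701
rel knob: along -129.8 across 170.0 mm
to standby tool mm [ -87.3 -170.1   -7.4]
rotvec tool deg [ 0.41 -4.04  0.06]
top 361 ((648.2439575195312, -244.64703369140625), (51.667449951171875, 51.956451416015625), 67.62960815429688) 0.024020173378750842 [0.02144979 0.02655677]
knob 48 [ 0.48808713 -0.17876396  0.05746251]
scene 433 ((649.8651123046875, -244.9468231201172), (51.40852355957031, 54.477447509765625), 68.53794860839844) 0.023326239151281514 [0.02086453 0.02543377]
knob 43 [ 0.49207175 -0.1813165   0.05652416]
```

View pics/s4.png

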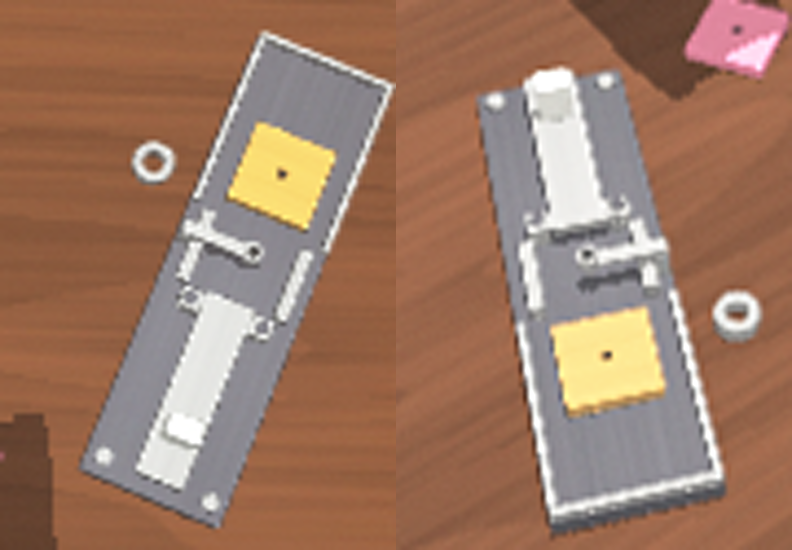

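The plate lies flat on the tray at top crop pixel (281,175), having moved about 56 mm. The knob, at crop pixel (184,428), is back at its original position, and the arm is clear.

```bash
python3 -c "
from bench import job_done;print(job_done())"
```

```text
the job is handed in; nothing more can be done
None
```

The square plate is out of its nest and lying flat on its own catch tray. I pushed that jig's knob with shut fingers to the end stop, then lifted straight off so the slide sprang back by itself. I handed the job in at about 7 s of the 32 s allowed.

**End stop:** A harder press produced no more travel. Horizontal force at the stop was about 41 N and total wrist force about 54 N, against a 120 N limit. There was also an unexpected upward force of up to 34 N while pressing. I put it down to the fingers rubbing on the knob but did not check further.

**Final checks:** The plate moved about 55.6 mm by the top camera and lies level, its top about 24 mm above the bench. The knob reads within 0.5 mm of where it started in both cameras, and the wrist force was about zero with the arm clear.

**Camera disagreement:** The two cameras differ by 2 to 5 mm on absolute position. The before-and-after differences within each camera agree with a full stroke and a full return, though the scene camera's plate shift is about 55 mm.

**Other jig:** I never went near the round-disc jig, and took no separate measurement of it afterwards.

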